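# Clear the jammed tin from the chute and jog the feeder

## Task

A flat tin has lodged crosswise at the throat of the sloping chute, underneath the leaning clear guard. Push it back up the chute until it comes out on the uphill side of the guard, lift it out there and set it down gently, flat with its lid up, on the floor of the white tray beside the tin already there. Then tilt the jog stick well over towards the raised arrow on its box, hold it there for a good second so that the feeder runs, and let it spring back upright; do not disturb the other things on the table.

Things in the scene. Friction and masses are not known exactly. Their poses are not given: they have to be found in the camera images.
- chute: Fixed steel chute on a foot plate. Origin: on the table, in the chute's middle, below the guard's lower edge; x points uphill (level), y across, z up. The flat sliding floor rises at 15 degrees towards +x: on it z = 0.085 + 0.268 x (m), from x = -0.145 to 0.095. Friction holds a tin anywhere on it. A small star wheel at the downhill foot turns with the jog stick.
- throat (a point): On the chute floor, mid-way between the two square steps (facing uphill, 52 mm down the slope from below the guard's edge). Uphill of them the channel is 72 mm wide, as far as 6 mm past the guard; downhill the throat is 52 mm wide, open on top, to the lower end 98 mm on. Side walls are 24 mm high throughout.
- pan (a point): On the chute floor, middle of the open flat pan above the guard: the pan runs from 6 to 98 mm up the slope from below the guard's edge, 146 mm wide inside, rims 10 mm high.
- guard_edge (a point): Middle of the lower edge of the clear guard, 34 mm straight above the chute floor. The guard, a plate 4 mm thick, 132 mm wide with its posts, rises 80 mm from here, leaning 25 degrees from vertical towards downhill (chute -x), so it overhangs the jammed tin. The posts, at chute y = +-62 mm, reach 11 mm lower; between them the way under the edge is free.
- jammed_tin: Loose flat tin, 46 (x) by 64 (y) by 20 mm (z), 40 to 85 g; origin at the centre of its underside, z out of the lid. Starts flat on the chute floor, long side across the channel, at the steps, uphill face about below the guard's edge. Only its downhill face can be reached, through the throat. With its centre 10 to 25 mm uphill of the guard's edge it can be gripped over its 64 mm length in the pan.
- tin_tray: Fixed white open tray, 190 mm (x) by 150 mm (y) by 22 mm high, walls 4 mm, floor 4 mm thick; origin at the centre of its underside. The half at +x holds the tray tin; the half at -x is empty.
- tray_tin: Loose tin just like the jammed one, flat in the tray's +x half; to be left there. Origin at the centre of its underside, x along its 46 mm side.
- jog_box: Fixed grey control box, 96 mm (x) by 84 mm (y) by 44 mm high, origin at the centre of its underside. On top, by its +x edge, a raised chevron arrow points to +x. The stick's pivot is at the box's centre, 50 mm above the table.
- stick_top (a point): Top centre of the jog stick: 70 mm above the pivot (120 mm above the table when upright). The stick ends in a black grip 20 mm in diameter and 24 mm long, on a 10 mm rod.
- jog_tilt (a joint): Tilt of the stick towards the arrow (box +x), rad: 0 upright, positive towards the arrow, limits +-0.5; spring of 0.35 N m/rad brings it back (about 2 N at the grip at 0.4 rad). Well over means more than 0.3.
- jog_side (a joint): Sideways tilt of the stick about the box's x axis (positive leans to the box's -y), rad: 0 upright, limits +-0.5, same spring.
- mini_jar: Bystander: glass jar 47 x 46 x 66 mm, origin at the centre of its underside.
- screw_cap: Bystander: metal screw cap, 43 mm wide, 14 mm high, origin under its centre.
- timer: Bystander: white timer 62 x 62 x 22 mm, origin under its centre.
- tape_roll: Bystander: roll of tape, 94 mm wide, 25 mm high, lying flat, origin under its centre.
- open_dish: Bystander: round shallow dish, 88 mm wide, 14 mm high, origin under its centre.
Not all that is in view belongs to the job. Leave any pink or yellow look-alike of the tray_tin alone.

How it is judged:
On the way, in this order (a step that is already met when the one before it is completed fails the run):
1. the jammed tin has been moved up the chute until its centre is on the uphill side of the guard's edge (x of jammed_tin in the frame of chute between 0.002 and 0.12 m and y of jammed_tin in the frame of chute between -0.06 and 0.06 m and z of jammed_tin in the frame of chute below 0.16 m), for 0.1 s.
2. the tin lies flat, lid up, on the floor of the tray, released (x of jammed_tin in the frame of tin_tray between -0.08 and 0.08 m and y of jammed_tin in the frame of tin_tray between -0.06 and 0.06 m and height (world z) of jammed_tin below 0.009 m and angle between jammed_tin's own z axis and vertical below 0.12 rad and linear speed of jammed_tin below 0.03 m/s and contact force between the fingers and jammed_tin below 0.1 N), for 0.2 s.
3. the stick is held more than 0.3 rad towards the arrow, less than 0.2 rad sideways, for 0.8 s (value of joint jog_tilt above 0.3 rad and value of joint jog_side between -0.2 and 0.2 rad), for 0.8 s.
At the end, for the whole second after the job is handed in: The tin lies released and still, lid up within 0.12 rad, on the tray floor (centre within 80 x 60 mm of the tray centre, underside under 9 mm above the table); the stick is within 0.08 rad of upright; the tray tin lies flat in the tray; it and the bystanders are within 30 mm of their starts (all of step 2 and value of joint jog_tilt between -0.08 and 0.08 rad and value of joint jog_side between -0.08 and 0.08 rad and x of tray_tin in the frame of tin_tray between -0.09 and 0.09 m and y of tray_tin in the frame of tin_tray between -0.07 and 0.07 m and height (world z) of tray_tin below 0.009 m and angle between tray_tin's own z axis and vertical below 0.12 rad and distance of each of mini_jar, screw_cap, timer, tape_roll, open_dish, tray_tin from where it was at the start of the episode below 0.03 m); the robot touches nothing.
It fails at once if the tin is dropped (it falls faster than 0.65 m/s, about 2 cm, out of the fingers) (linear speed of jammed_tin above 0.65 m/s and contact force between the fingers and jammed_tin below 0.05 N).
It fails at once if a bystander or the tray tin is shifted by more than 30 mm (distance of any of mini_jar, screw_cap, timer, tape_roll, open_dish, tray_tin from where it was at the start of the episode above 0.03 m).
It also fails if it takes over 72 s, if anything falls off the work surface, if the arm or the gripper's body presses on something with over 40 N, if the wrist force passes 120 N, or if a joint passes its speed limit or range.

## Robot

A 7-joint arm with a two-finger parallel gripper is mounted at the origin on a cart in front of the work surface, level with it; the furniture and walls round the work are solid. World frame = base frame: x ahead of the robot, y to its left, z up, the work surface at z = 0. Lengths are in m, angles in rad, forces in N, time in s.
With the tool pointing down it reaches from about 0.425 to 0.825 m from the base axis. Payload 3.6 kg.
Tool frame: the origin (TCP) lies where the fingers leave the gripper's body, on its centre line; the fingertips stand 73 mm ahead of it and the grasp point (between the pads) lies 54 mm ahead of it; x points along the fingers, y is the direction in which the jaws open and shut, and the axes are right-handed (so a half turn about x gives the same grasp; the last joint's range is limited). The gripper opens to 85 mm and grips with 20 to 120 N. Pads are 22 mm wide; open, the fingers measure 114 mm over their backs; the gripper's body (76 mm by 85 mm) begins 54 mm behind the grasp point. The pads swing forward as they close: fully open they stand 13 mm farther back than shut.
Start: joints at [1.216, 0.615, -0.013, 1.423, 0.008, 1.103, -0.04], TCP at [0.209, -0.615, 0.304] pointing down, gripper open.
Joint ranges: [-3.12, 3.12], [-0.3, 2.06], [-1.34, 1.32], [0.26, 2.42], [-1.36, 4.5], [0.01, 1.98], [-2.84, 2.84]. Speed limits (rad/s): [2.79, 2.79, 3.14, 3.14, 3.14, 3.14, 3.14].

## Interface

Orientations are given as a unit quaternion [x, y, z, w].
In Python, from station import arm, snapshot, camera_info, ticket gives the robot as it stands. Calls block until the motion is done:
- arm.movep(position, orientation): joint-space move of the TCP to a pose.
- arm.line_to(position, velocity=0.15, ori=None): straight line of the TCP; ori=None keeps the orientation; velocity is the mean speed in m/s.
- arm.move_j(angles): joint-space move.
- arm.move_gripper(opening, effort=None): opening from 0.0 (shut) to 1.0 (fully open); effort is the grip in N (None keeps the last); returns when the fingers have stopped.
- arm.pause(seconds).
- arm.ik(position, orientation): joint angles nearest the present ones, or None.
- snapshot(name): name is "side" or "top"; returns the picture (480x640x3 uint8, blue, green, red); there is no depth.
- camera_info(name): a dict with "fx", "fy", "cx", "cy" (pixels), "R" (3x3) and "t" (3): a world point X has camera coordinates R X + t. Camera axes: x right, y down, z forward; pixel columns grow to the right and rows downward; lengths in m; the calibration is good to about 2 mm. A picture is of the moment at which its call begins. camera_info takes no time and is no camera call.
A pose or a line that the arm cannot do raises arm.MotionError and nothing moves.
- ticket.finish_job(): hands the job in, once; it reports no verdict.
Readings, each from a call of its own:
- arm.read_time(): time.
- arm.read_joint_positions(): joint angles.
- arm.read_dq(): joint speeds.
- arm.read_effort(): joint torques, N m.
- arm.read_tool_pos(): TCP position.
- arm.read_eef_rot(): TCP orientation.
- arm.read_ft_force(): force on the tool from outside, world axes, zero at the start.
- arm.read_wrist_torque(): the same for the moment, N m.
- arm.read_opening(): opening from 0.0 (shut) to 1.0 (fully open).
Only numpy, scipy, OpenCV 4.12 (cv2) and the standard library are available. Lean on these libraries where they do the work, as an engineer would, in place of code of your own. Each camera call takes 0.05 s, during which the arm holds its last target.

## Working session

There is one attempt and no reset: what is moved stays moved. The work goes in short steps, each a Python script; the robot and the scene stay as the last script left them, time stands still between calls to the robot, and variables do not carry over. Pictures are saved under pics/ and viewed, and the job is handed in when it is done.

```bash
mkdir -p pics; ls
python3 - <<'E'
from station import arm, snapshot, camera_info
import cv2
for n in("side","top"):
    cv2.imwrite(f"pics/{n}0.png",snapshot(n)); c=camera_info(n); print(n,c)
print(arm.read_time(),arm.read_eef_rot(),arm.read_tool_pos())
E
```

```text
pics
side {'fx': 463.9805923314062, 'fy': 463.9805923314062, 'cx': 327.16868571275523, 'cy': 234.29740055773482, 'R': array([[ 0.99406859, -0.10797556, -0.01299651],
       [-0.07691069, -0.6134694 , -0.78596441],
       [ 0.07689199,  0.7823021 , -0.61813513]]), 't': array([-0.56316754,  0.12108525,  0.9955994 ])}
top {'fx': 503.7880255342079, 'fy': 503.7880255342079, 'cx': 310.7745339477022, 'cy': 227.25579852774817, 'R': array([[ 1.33561331e-03, -9.99999017e-01,  4.26550749e-04],
       [-9.95210217e-01, -1.37091200e-03, -9.77483743e-02],
       [ 9.77488630e-02, -2.93953634e-04, -9.95211070e-01]]), 't': array([-0.01154379,  0.59446191,  1.41539189])}
0.1 [-0.69748285 -0.11624621  0.69776023 -0.11460866] [ 0.20915743 -0.61486529  0.30284981]
```

View pics/side0.png

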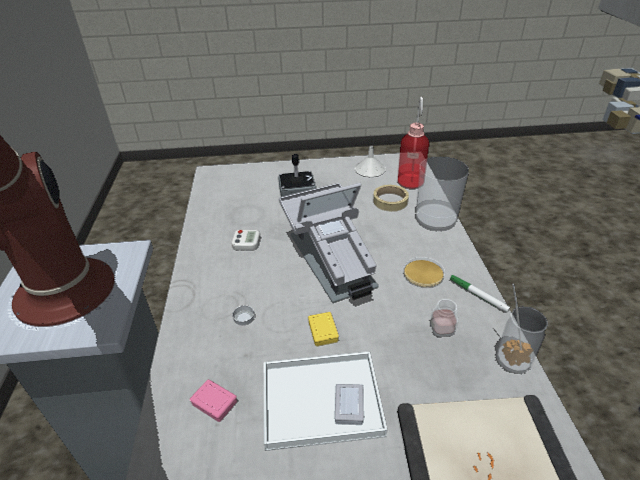

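View pics/top0.png

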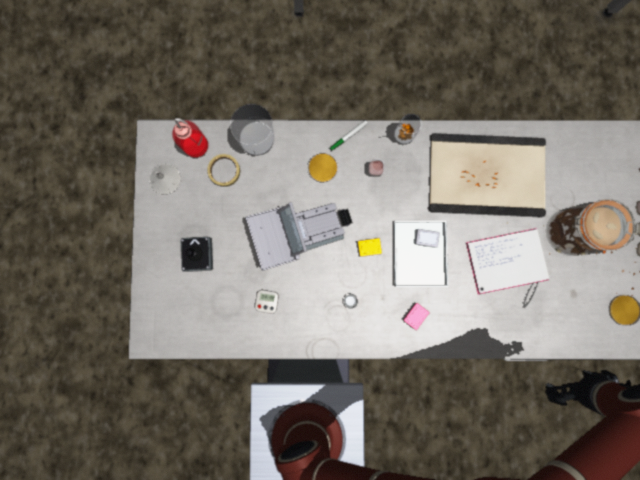

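The top view shows the box near (196,254), chute from (270,240) to (345,215), the tray near (419,253) with its tin at (427,238). I'll enlarge the regions next.

Run:
```python
import cv2,numpy as np
t=cv2.imread("pics/top0.png");s=cv2.imread("pics/side0.png")
cv2.imwrite("pics/t_ch.png",cv2.resize(t[190:280,235:365],None,fx=6,fy=6,interpolation=cv2.INTER_CUBIC))
cv2.imwrite("pics/s_ch.png",cv2.resize(s[150:305,265:395],None,fx=3.8,fy=3.8,interpolation=cv2.INTER_CUBIC))
a=cv2.resize(t[210:300,385:455],None,fx=5,fy=5,interpolation=cv2.INTER_CUBIC)
b=cv2.resize(t[225:285,170:225],None,fx=7.5,fy=7.5,interpolation=cv2.INTER_CUBIC)
cv2.imwrite("pics/t_tb.png",np.hstack([a,b[:450,:]]))
```

```text
(no output)
```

View pics/t_ch.png

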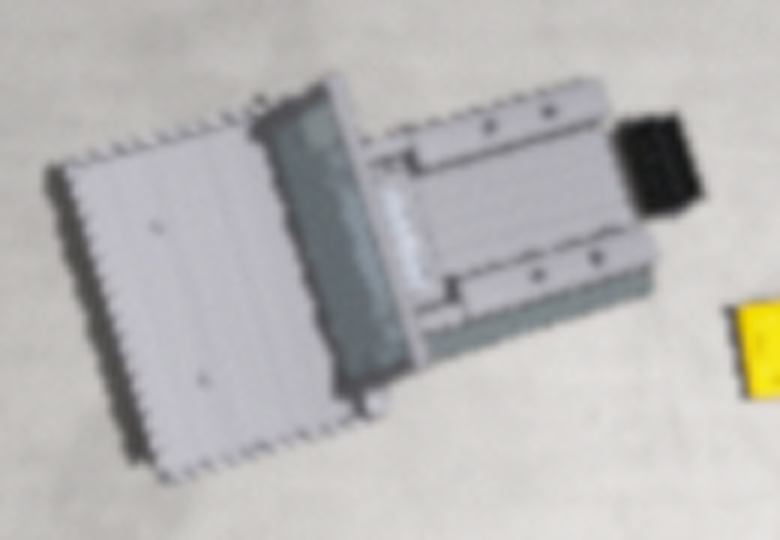

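View pics/s_ch.png

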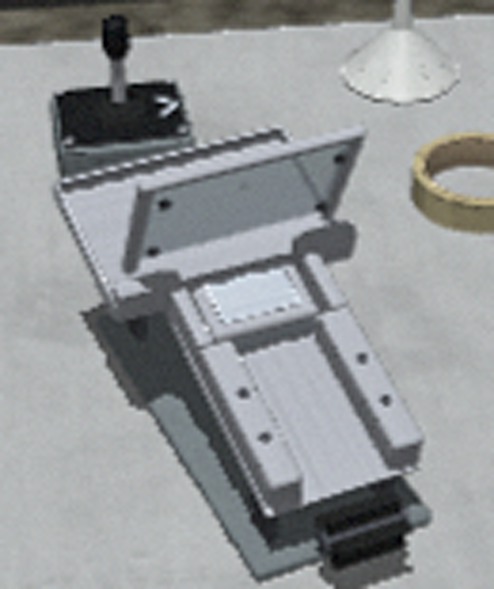

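View pics/t_tb.png

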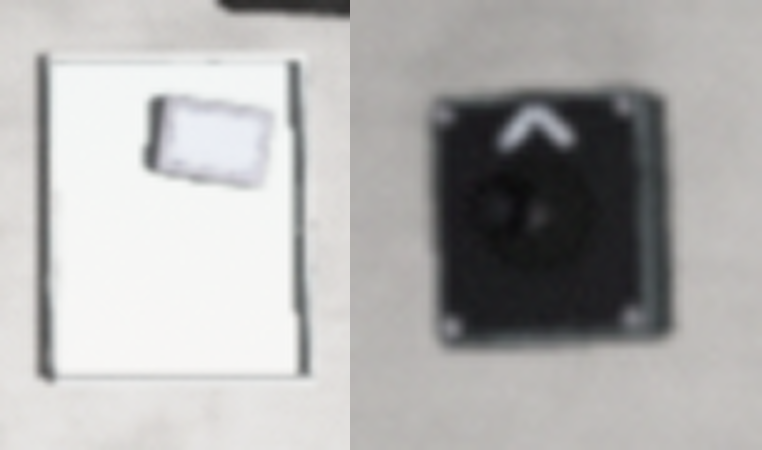

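Run:
```python
import cv2,numpy as np
t=cv2.imread("pics/top0.png");s=cv2.imread("pics/side0.png")
def z(im,u0,v0,u1,v1,f,name):
    a=cv2.resize(im[v0:v1,u0:u1],None,fx=f,fy=f,interpolation=cv2.INTER_CUBIC)
    a=cv2.convertScaleAbs(a,alpha=1.25,beta=-40)
    for u in range(u0,u1,10):
        for v in range(v0,v1,10):
            cv2.circle(a,(int((u-u0+.5)*f),int((v-v0+.5)*f)),1,(0,0,255),-1)
            if v==v0: cv2.putText(a,str(u),(int((u-u0+.5)*f),9),0,.35,(0,0,255),1)
            if u==u0: cv2.putText(a,str(v),(0,int((v-v0+.5)*f)+4),0,.35,(0,0,255),1)
    cv2.imwrite("pics/"+name,a)
z(t,285,195,355,245,11,"z1.png")
z(s,310,210,380,300,6.5,"z2.png")
z(t,240,195,310,275,7,"z3.png")
```

```text
(no output)
```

View pics/z1.png

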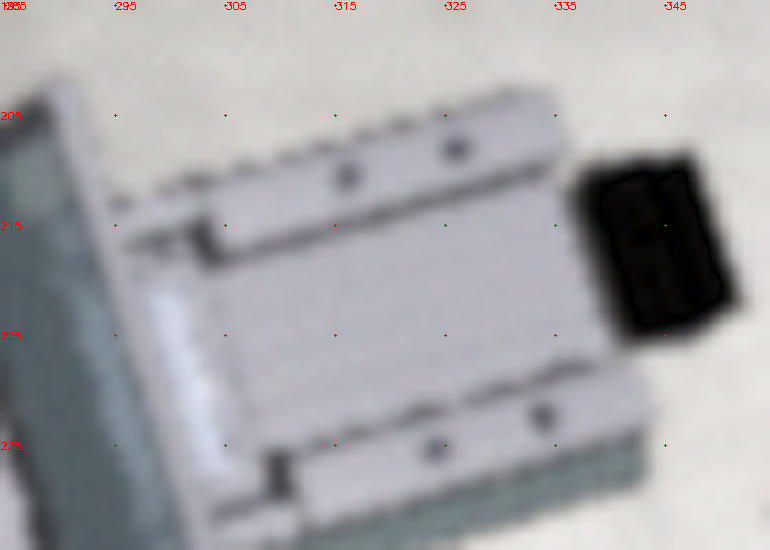

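View pics/z2.png

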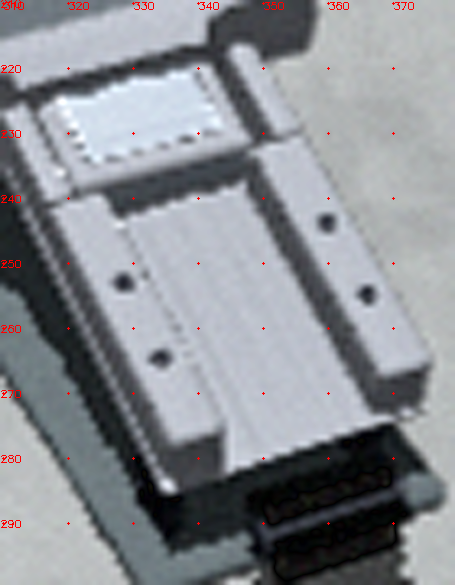

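View pics/z3.png

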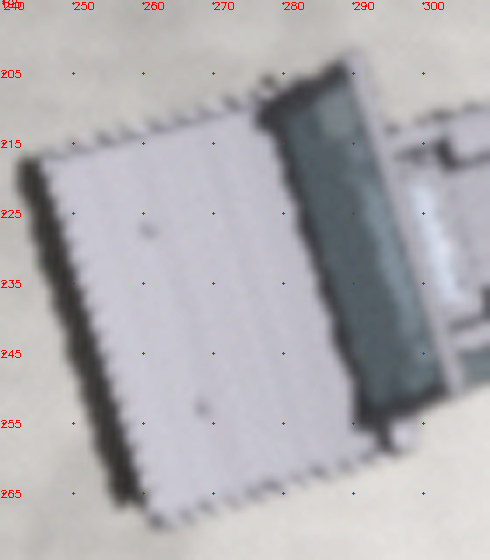

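```bash
cat > h.py <<'E'
import numpy as np, json
from station import arm, snapshot, camera_info
from scipy.optimize import least_squares
from scipy.spatial.transform import Rotation as Ro
C={n:camera_info(n) for n in("side","top")}
def proj(n,X):
    c=C[n];p=np.atleast_2d(X)@np.array(c["R"]).T+c["t"]
    return np.c_[c["fx"]*p[:,0]/p[:,2]+c["cx"],c["fy"]*p[:,1]/p[:,2]+c["cy"]]
def ray(n,u,v,z):
    c=C[n];R=np.array(c["R"]);o=-R.T@c["t"];d=R.T@np.array([(u-c["cx"])/c["fx"],(v-c["cy"])/c["fy"],1])
    return o+d*(z-o[2])/d[2]
A=np.deg2rad(15)
def sl(s,y,h): return np.array([s*np.cos(A)-h*np.sin(A),y,.085+s*np.sin(A)+h*np.cos(A)])
def W(P,p): # pose (x,y,yaw)
    x,y,a=P[:3];p=np.atleast_2d(p)
    return np.c_[x+np.cos(a)*p[:,0]-np.sin(a)*p[:,1],y+np.sin(a)*p[:,0]+np.cos(a)*p[:,1],p[:,2]]
E
python3 - <<'E'
from h import *
z1=lambda X,Y:(285+X/11-.5,195+Y/11-.5)
z2=lambda X,Y:(310+X/6.5-.5,210+Y/6.5-.5)
pts=[("top",z1(222,250),sl(-.052,-.026,.024)),("top",z1(292,450),sl(-.052,.026,.024)),
("top",z1(550,163),sl(-.15,-.026,.024)),("top",z1(608,358),sl(-.15,.026,.024)),
("side",z2(107,195),sl(-.052,.026,.024)),("side",z2(250,152),sl(-.052,-.026,.024)),
("side",z2(224,430),sl(-.15,.026,.024)),("side",z2(375,380),sl(-.15,-.026,.024))]
def f(P,only=None):
    return np.concatenate([proj(n,W(P,p))[0]-uv for n,uv,p in pts if only in(None,n)])
for o in(None,"top","side"):
    r=least_squares(f,[.55,.05,1.8],args=(o,));print(o,r.x,np.rad2deg(r.x[2]),r.fun.reshape(-1,2).round(2).tolist())
P=least_squares(f,[.55,.05,1.8]).x
for n in C:
    for nm,p in [("pan mid upper",sl(.098,0,0)),("guard edge",[0,0,.119]),("tin top dn L",sl(-.052,.032,.02)),("tin top dn R",sl(-.052,-.032,.02)),("tin top up R",sl(-.006,-.032,.02))]:
        print(n,nm,proj(n,W(P,p))[0].round(1))
print("cam",[-np.array(C[n]["R"]).T@C[n]["t"] for n in C])
# tray & box rough corner rays  (top crops: tray offset(385,210) x5, box offset(170,225) x7.5)
a=lambda X,Y:(385+X/5-.5,210+Y/5-.5); b=lambda X,Y:(170+X/7.5-.5,225+Y/7.5-.5)
for p in [(47,58),(298,62),(308,377),(48,380)]: print("tray top",ray("top",*a(*p),.022).round(4))
for p in [(170,97),(272,108),(262,187),(155,172)]: print("tin top",ray("top",*a(*p),.024).round(4))
for p in [(432,92),(638,88),(650,333),(438,345)]: print("box top",ray("top",*b(p[0]-350,p[1]),.044).round(4))
E
```

```text
None [0.57195039 0.05407222 1.86834914] 107.04852063440374 [[-0.63, 0.83], [-1.46, 0.73], [2.06, -0.03], [2.32, -0.06], [-0.36, -1.44], [0.05, -1.06], [0.53, -0.47], [0.65, 0.02]]
top [0.57222596 0.05536636 1.87624353] 107.50083571156695 [[-1.22, 0.59], [-1.91, 0.45], [1.39, -0.51], [1.79, -0.58]]
side [0.57159012 0.0521122  1.86431214] 106.81721714584499 [[-0.55, -0.85], [-0.06, -0.43], [0.18, 0.28], [0.4, 0.8]]
side pan mid upper [310.3 193.1]
side guard edge [326.3 211.5]
side tin top dn L [322.8 239.9]
side tin top dn R [350.3 232.3]
side tin top up R [341.7 216.7]
top pan mid upper [253.2 242.8]
top guard edge [286.6 232.3]
top tin top dn L [309.9 238.5]
top tin top dn R [303.1 216.3]
top tin top up R [287.4 220.5]
cam [array([ 0.4925863 , -0.76538574,  0.70326445]), array([ 0.45327704, -0.01031276,  1.46672628])]
tray top [ 0.6134 -0.2505  0.022 ]
tray top [ 0.6112 -0.3953  0.022 ]
tray top [ 0.4306 -0.3966  0.022 ]
tray top [ 0.4287 -0.2484  0.022 ]
tin top [ 0.5907 -0.3207  0.024 ]
tin top [ 0.5844 -0.3792  0.024 ]
tin top [ 0.5389 -0.3724  0.024 ]
tin top [ 0.5474 -0.3112  0.024 ]
box top [0.5654 0.3584 0.044 ]
box top [0.5671 0.2806 0.044 ]
box top [0.4748 0.2742 0.044 ]
box top [0.4703 0.3536 0.044 ]
```

Run:
```python
from h import *
z1=lambda X,Y:(285+X/11-.5,195+Y/11-.5)
z2=lambda X,Y:(310+X/6.5-.5,210+Y/6.5-.5)
def pts(e): return [("top",z1(222,250),sl(-.052,-.026,.024)),("top",z1(292,450),sl(-.052,.026,.024)),
("top",z1(550,163),sl(e,-.026,.024)),("top",z1(608,358),sl(e,.026,.024)),
("side",z2(107,195),sl(-.052,.026,.024)),("side",z2(250,152),sl(-.052,-.026,.024)),
("side",z2(224,430),sl(e,.026,.024)),("side",z2(375,380),sl(e,-.026,.024))]
def f(P,only=None):
    return np.concatenate([proj(n,W(P,p))[0]-uv for n,uv,p in pts(P[3]) if only in(None,n)])
for o in("top","side",None):
    r=least_squares(f,[.55,.05,1.8,-.15],args=(o,));print(o,r.x,r.fun.reshape(-1,2).round(2).tolist())
P=r.x
for n in C:
    for nm,p in [("pan upper L",sl(.098,.073,.01)),("pan upper R",sl(.098,-.073,.01)),("guard edge",[0,0,.119]),("guard topL",[-.034,.066,.1915]),("guard topR",[-.034,-.066,.1915]),("tin top dn L",sl(-.052,.032,.02)),("tin top dn R",sl(-.052,-.032,.02)),("tin top up R",sl(-.006,-.032,.02)),("floor end L",sl(-.15,.026,0)),("floor end R",sl(-.15,-.026,0))]:
        print(n,nm,proj(n,W(P,p))[0].round(1))
```

```text
top [ 0.57367193  0.05109641  1.87392837 -0.14023472] [[0.38, 0.11], [-0.35, -0.02], [-0.2, -0.03], [0.17, -0.06]]
side [ 0.57143281  0.04963142  1.86996844 -0.14668003] [[-0.33, -0.11], [0.14, 0.21], [0.02, -0.27], [0.18, 0.17]]
None [ 0.57214661  0.0511384   1.87311601 -0.14496555] [[0.37, 0.68], [-0.37, 0.55], [1.35, 0.12], [1.7, 0.08], [0.02, -0.58], [0.43, -0.29], [0.15, -1.54], [0.21, -1.11]]
side pan upper L [280.7 198.2]
side pan upper R [339.3 183.8]
side guard edge [326.5 212.2]
side guard topL [302.2 199.5]
side guard topR [361.9 184.6]
side tin top dn L [323.2 240.8]
side tin top dn R [350.7 233. ]
side tin top up R [342.  217.4]
side floor end L [343.7 282.6]
side floor end R [366.6 275.3]
top pan upper L [262.7 268.5]
top pan upper R [247.1 216.5]
top guard edge [287.7 232.2]
top guard topL [306.9 250.5]
top guard topR [291.6 201.2]
top tin top dn L [311.  238.3]
top tin top dn R [304.1 216.1]
top tin top up R [288.4 220.4]
top floor end L [340.5 228.1]
top floor end R [335.  210.7]
```

```bash
cat >> h.py <<'E'
P=np.array([.5725,.0525,1.872])
def dirw(v): a=P[2];return np.array([np.cos(a)*v[0]-np.sin(a)*v[1],np.sin(a)*v[0]+np.cos(a)*v[1],v[2]])
def quat(x,y):
    x=np.array(x)/np.linalg.norm(x);y=np.array(y)/np.linalg.norm(y);return Ro.from_matrix(np.c_[x,y,np.cross(x,y)]).as_quat()
def push(s,h,pitch=33,flip=1,L=.073,up=0):
    b=np.deg2rad(pitch);d=dirw([np.cos(b),0,-np.sin(b)])
    tip=W(P,sl(s,0,h))[0]; return tip-L*d+[0,0,up],quat(d,dirw([0,flip,0]))
def grasp(s,h,tilt=15,flip=1,L=.054,up=0):
    b=np.deg2rad(tilt);d=dirw([-np.sin(b),0,-np.cos(b)])
    g=W(P,sl(s,0,h))[0]; return g-L*d+[0,0,up],quat(d,dirw([0,flip,0]))
E
python3 - <<'E'
from h import *
for pit in(33,38):
  for fl in(1,-1):
    for s,up in((-.09,.12),(-.09,0),(-.011,0)):
        p,q=push(s,.009,pit,fl,up=up);r=arm.ik(p,q);print(pit,fl,s,up,p.round(3),None if r is None else np.round(r,2))
for tl in(10,15,20):
  for fl in(1,-1):
    for up in(0,.1):
        p,q=grasp(.02,.025,tl,fl,up=up);r=arm.ik(p,q);print("g",tl,fl,up,p.round(3),None if r is None else np.round(r,2))
E
```

```text
33 1 -0.09 0.12 [ 0.617 -0.091  0.23 ] [ 0.21  0.94  0.31  1.33 -0.88  1.76 -2.11]
33 1 -0.09 0 [ 0.617 -0.091  0.11 ] [ 0.25  1.09  0.23  1.35 -0.87  1.61 -2.01]
33 1 -0.011 0 [ 0.595 -0.018  0.131] [ 0.16  1.    0.2   1.51 -0.91  1.51 -2.01]
33 -1 -0.09 0.12 [ 0.617 -0.091  0.23 ] [ 0.71  1.04 -0.78  1.3  -0.24  1.43  0.48]
33 -1 -0.09 0 [ 0.617 -0.091  0.11 ] [ 0.7   1.19 -0.72  1.33 -0.19  1.3   0.58]
33 -1 -0.011 0 [ 0.595 -0.018  0.131] [ 0.66  1.13 -0.77  1.49 -0.23  1.15  0.54]
38 1 -0.09 0.12 [ 0.616 -0.088  0.235] [ 0.2   0.9   0.29  1.35 -0.83  1.68 -2.13]
38 1 -0.09 0 [ 0.616 -0.088  0.115] [ 0.23  1.04  0.22  1.39 -0.83  1.52 -2.03]
38 1 -0.011 0 [ 0.593 -0.015  0.136] [ 0.15  0.96  0.19  1.54 -0.87  1.42 -2.04]
38 -1 -0.09 0.12 [ 0.616 -0.088  0.235] [ 0.71  1.   -0.78  1.33 -0.19  1.39  0.45]
38 -1 -0.09 0 [ 0.616 -0.088  0.115] [ 0.69  1.15 -0.72  1.37 -0.14  1.25  0.55]
38 -1 -0.011 0 [ 0.593 -0.015  0.136] [ 0.64  1.08 -0.76  1.52 -0.19  1.11  0.51]
g 10 1 0 [0.566 0.074 0.168] [-0.56  0.71  0.52  1.83 -0.26  0.65 -2.79]
g 10 1 0.1 [0.566 0.074 0.268] [-0.86  0.78  1.13  1.75 -0.64  1.02 -2.39]
g 10 -1 0 [0.566 0.074 0.168] [-0.03  0.68 -0.33  1.82  0.57  0.76 -0.42]
g 10 -1 0.1 [0.566 0.074 0.268] [ 0.06  0.56 -0.47  1.72  0.51  0.98 -0.35]
g 15 1 0 [0.565 0.078 0.166] [-0.68  0.75  0.65  1.85 -0.28  0.64 -2.8 ]
g 15 1 0.1 [0.565 0.078 0.266] [ 0.36  0.79 -1.15  1.72  0.98  1.35  2.37]
g 15 -1 0 [0.565 0.078 0.166] [-0.12  0.68 -0.26  1.83  0.63  0.77 -0.51]
g 15 -1 0.1 [0.565 0.078 0.266] [ 0.    0.56 -0.44  1.73  0.59  1.   -0.43]
g 20 1 0 [0.563 0.082 0.165] [-0.8   0.82  0.81  1.86 -0.36  0.64 -2.75]
g 20 1 0.1 [0.563 0.082 0.265] [ 0.32  0.8  -1.15  1.73  1.05  1.41  2.3 ]
g 20 -1 0 [0.563 0.082 0.165] [-0.22  0.68 -0.17  1.84  0.68  0.77 -0.58]
g 20 -1 0.1 [0.563 0.082 0.265] [-0.06  0.57 -0.41  1.74  0.67  1.03 -0.52]
```

```bash
cat >> h.py <<'E'
def place(xy,yaw,up=0,h=.025,rel=30,flip=-1,L=.054):
    b=np.deg2rad(rel);c,s=np.cos(yaw),np.sin(yaw)
    d=np.array([-np.sin(b)*c,-np.sin(b)*s,-np.cos(b)])
    return np.array([*xy,.004+h+up])-L*d,quat(d,flip*np.array([-s,c,0]))
E
python3 - <<'E'
from h import *
import cv2
for yaw in(0,np.pi):
  for up in(0,.1):
    p,q=place((.476,-.322),yaw,up);r=arm.ik(p,q);print(yaw,up,p.round(3),None if r is None else np.round(r,2))
t0=arm.read_time()
arm.move_gripper(0.0,30)
p,q=push(-.09,.009,33,-1,up=.12);arm.movep(p,q)
print(arm.read_time()-t0,arm.read_tool_pos()-p,arm.read_ft_force())
for n in C: cv2.imwrite(f"pics/{n}1.png",snapshot(n))
tip=p+.073*Ro.from_quat(q).as_matrix()[:,0]
print({n:proj(n,tip) for n in C})
t=cv2.imread("pics/top1.png")[170:260,265:385];s=cv2.imread("pics/side1.png")[130:290,270:430]
a=cv2.resize(t,None,fx=6,fy=6);cv2.imwrite("pics/t1.png",a)
cv2.imwrite("pics/s1.png",cv2.resize(s,None,fx=3.7,fy=3.7))
E
```

```text
0 0 [ 0.503 -0.322  0.076] [ 0.35  0.99  0.19  1.46  0.09  1.17 -1.14]
0 0.1 [ 0.503 -0.322  0.176] [ 0.35  0.86  0.18  1.43  0.11  1.33 -1.12]
3.141592653589793 0 [ 0.449 -0.322  0.076] [ 1.39  1.14 -1.15  2.14  1.9   0.62  0.61]
3.141592653589793 0.1 [ 0.449 -0.322  0.176] [ 1.16  0.67 -0.65  2.1   0.78  0.08  1.51]
3.225 [-3.35879218e-05 -1.27768634e-03 -5.13531017e-05] [-0.48571896  0.67508373 -0.14653825]
{'side': array([[344.37902961, 206.12709208]]), 'top': array([[319.43526743, 219.32634713]])}
```

View pics/s1.png

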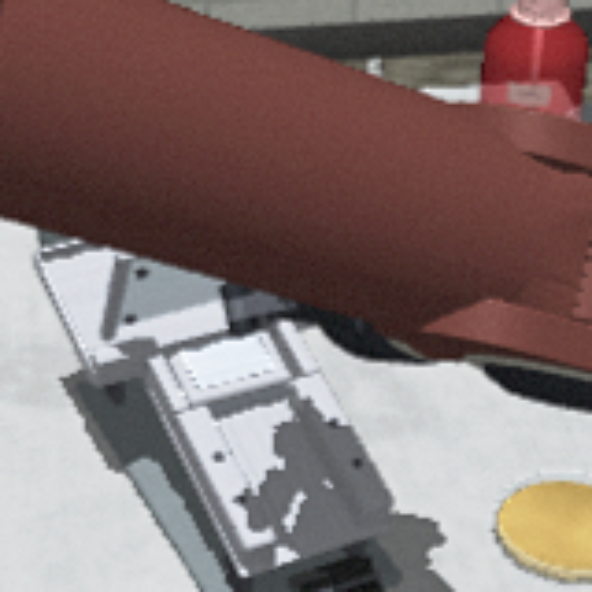

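View pics/t1.png

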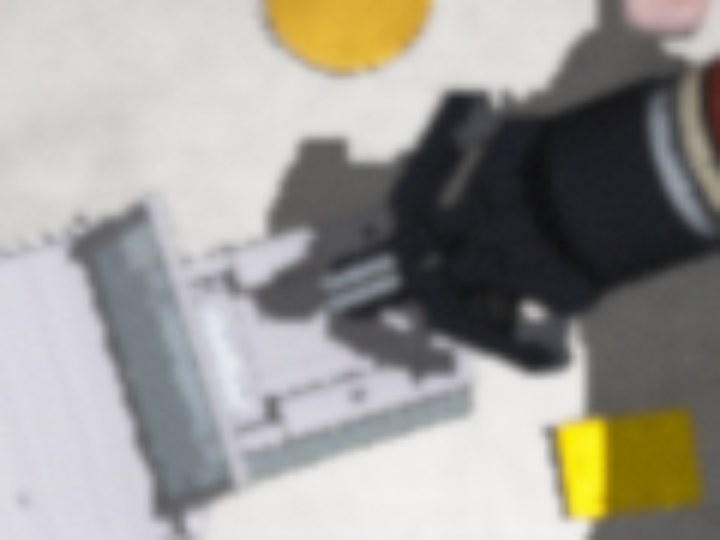

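Run:
```python
from h import *
p,q=push(-.09,.009,33,-1,up=.12);M=Ro.from_quat(q).as_matrix()
for k in(0,.02,.03,.054,.073):
  for y in(-.05,0,.05):
    w=p+M@[k,y,0];a=proj("top",w)[0];b=proj("side",w)[0]
    print(k,y,w.round(3),((a-[265,170])*6).round(0),((b-[270,130])*3.7).round(0))
```

```text
0 -0.05 [ 0.569 -0.106  0.23 ] [507. 357.] [235. 305.]
0 0 [ 0.617 -0.091  0.23 ] [470. 241.] [330. 280.]
0 0.05 [ 0.665 -0.076  0.23 ] [434. 127.] [421. 256.]
0.02 -0.05 [ 0.564 -0.09   0.219] [466. 371.] [221. 305.]
0.02 0 [ 0.612 -0.075  0.219] [430. 257.] [314. 280.]
0.02 0.05 [ 0.66  -0.06   0.219] [394. 143.] [403. 257.]
0.03 -0.05 [ 0.562 -0.082  0.214] [446. 378.] [215. 305.]
0.03 0 [ 0.61  -0.067  0.214] [410. 264.] [306. 281.]
0.03 0.05 [ 0.657 -0.052  0.214] [374. 151.] [395. 257.]
0.054 -0.05 [ 0.556 -0.063  0.201] [399. 395.] [199. 305.]
0.054 0 [ 0.604 -0.048  0.201] [363. 282.] [289. 281.]
0.054 0.05 [ 0.651 -0.033  0.201] [328. 170.] [375. 258.]
0.073 -0.05 [ 0.551 -0.048  0.19 ] [362. 408.] [187. 305.]
0.073 0 [ 0.599 -0.033  0.19 ] [327. 296.] [275. 282.]
0.073 0.05 [ 0.647 -0.018  0.19 ] [292. 185.] [360. 259.]
```

Run:
```python
from h import *
import cv2
f0=arm.read_ft_force()
for h in(.03,.018,.012,.009):
    p,q=push(-.09,h,33,-1);arm.line_to(p,.1 if h==.03 else .03)
    print(h,(arm.read_tool_pos()-p).round(4),(arm.read_ft_force()-f0).round(2))
cv2.imwrite("pics/top2.png",snapshot("top"))
t=cv2.imread("pics/top2.png")[170:260,265:385];cv2.imwrite("pics/t2.png",cv2.resize(t,None,fx=6,fy=6))
tip=p+.073*Ro.from_quat(q).as_matrix()[:,0];print((proj("top",tip)-[265,170])*6)
```

```text
0.03 [0.0004 0.0001 0.001 ] [-0.08  0.03 -0.35]
0.018 [-0.      0.0001 -0.0001] [-0.34 -1.15 -0.51]
0.012 [-0.0002  0.0001 -0.0003] [-1.29 -1.31 -0.18]
0.009 [-0.0001  0.0001 -0.0002] [ 0.1   0.28 -1.31]
[[322.08091294 325.26088487]]
```

View pics/t2.png

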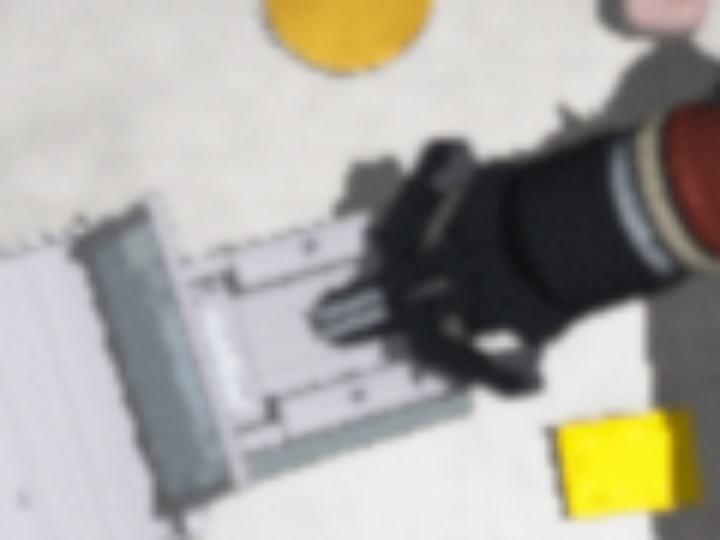

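Run:
```python
from h import *
import cv2
f0=arm.read_ft_force()
for s in np.arange(-.082,-.0119,.007):
    p,q=push(s,.009,33,-1);arm.line_to(p,.03)
    print(round(s,4),(arm.read_tool_pos()-p).round(4),(arm.read_ft_force()-f0).round(2))
print(arm.read_time())
cv2.imwrite("pics/top3.png",snapshot("top"));cv2.imwrite("pics/side3.png",snapshot("side"))
t=cv2.imread("pics/top3.png")[185:275,240:360];cv2.imwrite("pics/t3.png",cv2.resize(t,None,fx=6,fy=6,interpolation=2))
t=cv2.imread("pics/side3.png")[150:290,270:410];cv2.imwrite("pics/s3.png",cv2.resize(t,None,fx=4,fy=4,interpolation=2))
```

```text
-0.082 [-0.      0.0003  0.0002] [-0.35 -0.21  1.41]
-0.075 [-0.0001  0.0003  0.0002] [-0.44  0.28  1.79]
-0.068 [-0.0001  0.0003  0.0002] [0.28 0.24 0.95]
-0.061 [-0.0001  0.0003  0.0002] [ 0.39 -0.76  1.39]
-0.054 [-0.0001  0.0003  0.0002] [-0.54 -1.14  0.64]
-0.047 [-0.0001  0.0004  0.0002] [ 0.67 -0.23  0.37]
-0.04 [-0.0001  0.0004  0.0002] [0.24 0.63 0.29]
-0.033 [-0.0001  0.0004  0.0002] [-0.33 -0.53  1.42]
-0.026 [-0.0001  0.0004  0.0002] [ 1.   -0.65  1.12]
-0.019 [-0.0002  0.0004  0.0002] [ 0.5  -0.73  0.26]
-0.012 [-0.0001  0.0004  0.0002] [-0.73 -0.94  1.07]
10.025
```

View pics/t3.png

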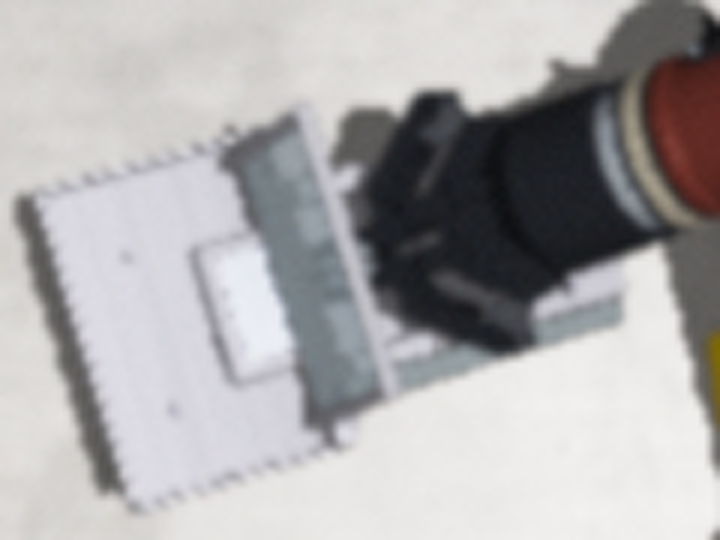

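View pics/s3.png

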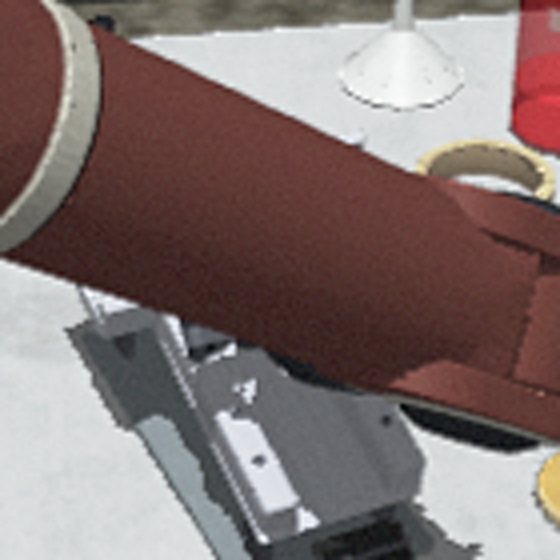

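```bash
cat >> h.py <<'E'
def toslope(n,u,v,h):
    f=lambda a: proj(n,W(P,sl(a[0],a[1],h)))[0]-[u,v]
    return least_squares(f,[0,0],x_scale=.01).x
E
python3 - <<'E'
from h import *
c=lambda X,Y:(240+X/6-.5,185+Y/6-.5)
for p in[(198,245),(237,382)]: print(toslope("top",*c(*p),.02).round(4))
for p in[(38,192),(130,510)]: print("pan end",toslope("top",*c(*p),.01).round(4))
E
```

```text
[ 0.0392 -0.0297]
[0.0404 0.0345]
pan end [ 0.1001 -0.073 ]
pan end [0.1014 0.0753]
```

Run:
```python
from h import *
import cv2
for s in(-.008,):
    p,q=push(s,.009,33,-1);arm.line_to(p,.03)
    print(arm.read_ft_force().round(2))
p,q=push(-.075,.012,33,-1);arm.line_to(p,.1)
p,q=push(-.095,.03,33,-1,up=.18);arm.line_to(p,.15)
arm.move_gripper(1.0)
for tl in (18,22):
  for up in(.12,0):
    p,q=grasp(.024,.025,tl,-1,L=.047,up=up);r=arm.ik(p,q);print(tl,up,p.round(3),None if r is None else np.round(r,2))
for rel in(33,37):
  for up in(.1,0):
    p,q=place((.476,-.322),0,up,rel=rel,L=.047);r=arm.ik(p,q);print("pl",rel,up,p.round(3),None if r is None else np.round(r,2))
cv2.imwrite("pics/top4.png",snapshot("top"));cv2.imwrite("pics/side4.png",snapshot("side"))
t=cv2.imread("pics/top4.png")[185:275,240:360];cv2.imwrite("pics/t4.png",cv2.resize(t,None,fx=6,fy=6,interpolation=2))
print(arm.read_time())
```

```text
[-0.25  0.59 -0.38]
18 0.12 [0.563 0.082 0.28 ] [-0.1   0.53 -0.32  1.72  0.57  1.01 -0.41]
18 0 [0.563 0.082 0.16 ] [-0.27  0.68 -0.07  1.84  0.57  0.71 -0.47]
22 0.12 [0.562 0.085 0.279] [-0.15  0.54 -0.31  1.73  0.64  1.04 -0.48]
22 0 [0.562 0.085 0.159] [-0.33  0.69 -0.03  1.85  0.62  0.73 -0.54]
pl 33 0.1 [ 0.502 -0.322  0.168] [ 0.39  0.88  0.1   1.4   0.18  1.38 -1.18]
pl 33 0 [ 0.502 -0.322  0.068] [ 0.36  1.02  0.15  1.43  0.13  1.22 -1.17]
pl 37 0.1 [ 0.504 -0.322  0.167] [ 0.38  0.91  0.1   1.36  0.2   1.46 -1.18]
pl 37 0 [ 0.504 -0.322  0.067] [ 0.35  1.05  0.16  1.38  0.15  1.3  -1.18]
13.55
```

View pics/t4.png

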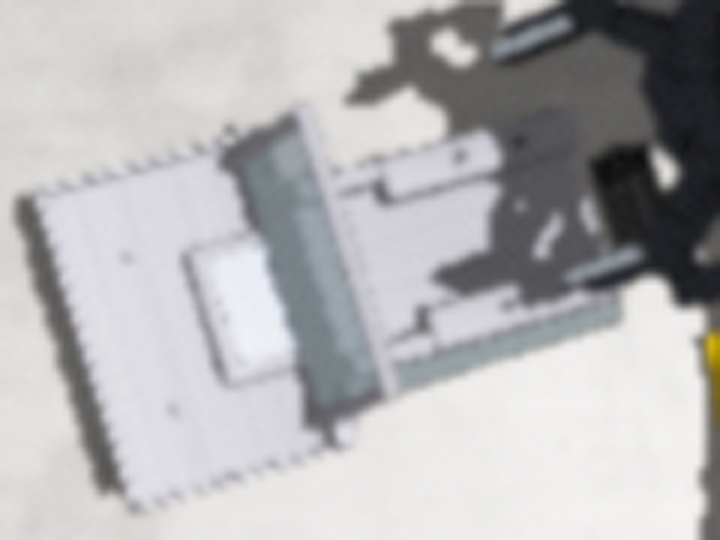

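View pics/side4.png

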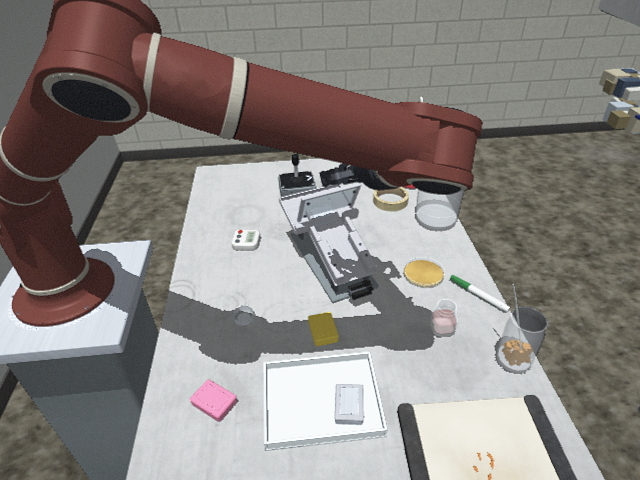

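Run:
```python
from h import *
import cv2
G=dict(s=.022,h=.025,tilt=20,flip=-1,L=.047)
p,q=grasp(**G,up=.18);arm.movep(p,q)
p,q=grasp(**G,up=.03);arm.line_to(p,.15)
f0=arm.read_ft_force();print(f0.round(2))
cv2.imwrite("pics/side5.png",snapshot("side"));cv2.imwrite("pics/top5.png",snapshot("top"))
s=cv2.imread("pics/side5.png")[130:270,250:390];t=cv2.imread("pics/top5.png")[175:275,235:335]
cv2.imwrite("pics/st5.png",np.hstack([cv2.resize(s,(400,400),interpolation=2),cv2.resize(t,(400,400),interpolation=2)]))
print(arm.read_time(),arm.read_opening())
```

```text
[ 0.25 -0.13 -0.26]
15.65 1.0067893114170021
```

View pics/st5.png

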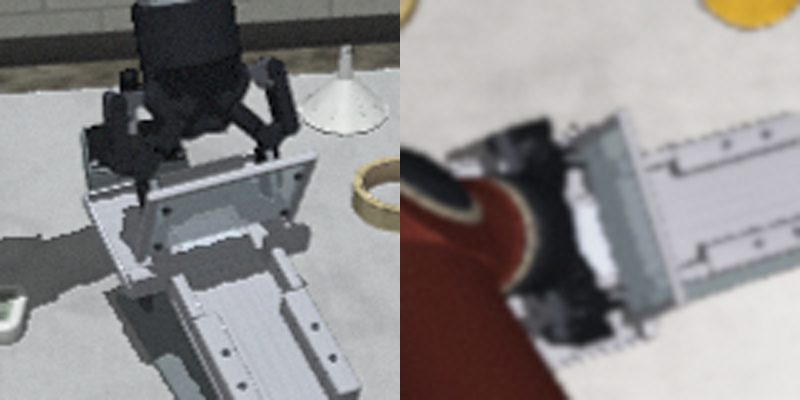

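Run:
```python
from h import *
G=dict(s=.022,h=.025,tilt=20,flip=-1,L=.047)
f0=arm.read_ft_force()
for up in(.015,.008,.004,0):
    p,q=grasp(**G,up=up);arm.line_to(p,.05)
    f=arm.read_ft_force()-f0;print(up,f.round(2),(arm.read_tool_pos()-p).round(4))
    if np.linalg.norm(f)>8: break
else:
    arm.move_gripper(0.0,40)
    print(arm.read_opening(),(arm.read_ft_force()-f0).round(2))
    p2=arm.read_tool_pos();arm.line_to(p2+[0,0,.03],.06)
    print(arm.read_opening(),(arm.read_ft_force()-f0).round(2),arm.read_time())
```

```text
0.015 [ 1.16  3.26 -1.35] [-0.0002  0.001  -0.0005]
0.008 [ 0.1   4.14 -0.47] [-0.0002  0.0008 -0.0003]
0.004 [ 0.9   3.09 -2.24] [-0.0003 -0.0005 -0.0005]
0 [ 0.7   0.73 -0.18] [-0.0001 -0.0011 -0.0003]
0.7356794408809836 [0.18 3.69 4.82]
0.7281410445936675 [ -3.75   4.06 -19.7 ] 17.8917
```

Run:
```python
from h import *
import cv2
for i in range(3):
    print(arm.read_ft_force().round(2),arm.read_opening(),arm.read_tool_pos().round(4));arm.pause(.1)
cv2.imwrite("pics/side6.png",snapshot("side"));cv2.imwrite("pics/top6.png",snapshot("top"))
s=cv2.imread("pics/side6.png")[130:270,250:390];t=cv2.imread("pics/top6.png")[175:275,235:335]
cv2.imwrite("pics/st6.png",np.hstack([cv2.resize(s,(400,400),interpolation=2),cv2.resize(t,(400,400),interpolation=2)]))
```

```text
[ -4.32   3.29 -19.63] 0.7281410445936675 [0.5605 0.0827 0.1869]
[ -4.15   3.91 -19.95] 0.7318944586870274 [0.5605 0.0828 0.1869]
[ -4.17   3.66 -20.87] 0.7328473367075774 [0.5605 0.0827 0.1869]
```

View pics/st6.png

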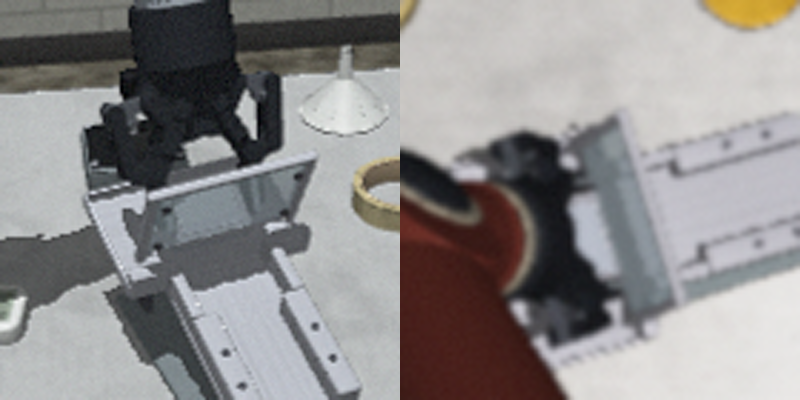

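Run:
```python
from h import *
import cv2
u=dirw([np.cos(A),0,np.sin(A)])
p0=arm.read_tool_pos()
for k in range(1,6):
    arm.line_to(p0-[0,0,.004*k],.03);f=arm.read_ft_force();print(k,f.round(2),round(arm.read_opening(),3))
    if abs(f[2])<2.5:break
p1=arm.read_tool_pos()
for k in(.004,.012,.025):
    arm.line_to(p1+u*k,.04);f=arm.read_ft_force();print("up",k,f.round(2),round(arm.read_opening(),3))
    if np.linalg.norm(f)>15:break
cv2.imwrite("pics/side7.png",snapshot("side"));cv2.imwrite("pics/top7.png",snapshot("top"))
s=cv2.imread("pics/side7.png")[130:270,250:390];t=cv2.imread("pics/top7.png")[175:275,235:335]
cv2.imwrite("pics/st7.png",np.hstack([cv2.resize(s,(400,400),interpolation=2),cv2.resize(t,(400,400),interpolation=2)]))
print(arm.read_time())
```

```text
1 [-3.6   3.72 -0.9 ] 0.728
up 0.004 [-0.08  1.65 -2.73] 0.732
up 0.012 [ 0.21 -0.61 -0.07] 0.726
up 0.025 [ 0.2   0.04 -1.31] 0.731
19.9
```

View pics/st7.png

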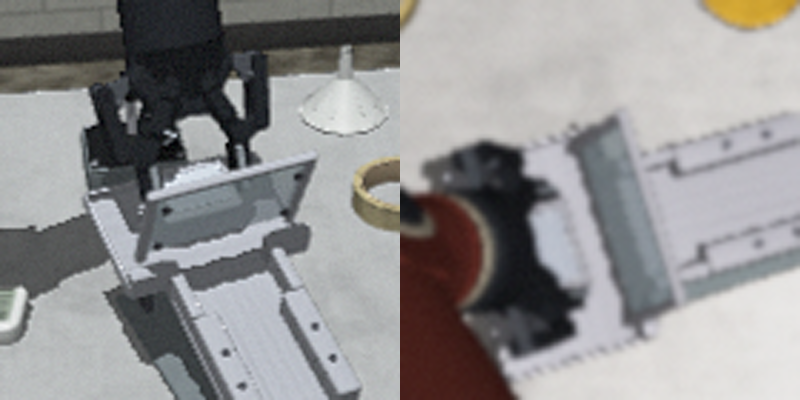

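Run:
```python
from h import *
import cv2
p0=arm.read_tool_pos();f0=arm.read_ft_force()
pg,_=grasp(.047,.025,20,-1,L=.047);print("est lowering",(p0-pg).round(4))
d=0
while d<.030:
    d+=.002 if d>=.008 else .004
    arm.line_to(p0-[0,0,d],.03);f=arm.read_ft_force()-f0;print(round(d,3),f.round(2),round(arm.read_opening(),3))
    if np.linalg.norm(f)>7:break
cv2.imwrite("pics/top8.png",snapshot("top"))
cv2.imwrite("pics/side8.png",snapshot("side"))
s=cv2.imread("pics/side8.png")[130:270,250:390];t=cv2.imread("pics/top8.png")[175:275,235:335]
cv2.imwrite("pics/st8.png",np.hstack([cv2.resize(s,(400,400),interpolation=2),cv2.resize(t,(400,400),interpolation=2)]))
print(arm.read_time())
```

```text
est lowering [-0.0023  0.0008  0.0259]
0.004 [ 0.33 -0.12  0.43] 0.733
0.008 [-0.31  0.66 -0.09] 0.732
0.01 [0.38 0.37 0.87] 0.728
0.012 [0.96 0.85 0.39] 0.731
0.014 [-0.3   1.27  6.13] 0.73
0.016 [-3.98  2.51 15.76] 0.73
21.5667
```

View pics/st8.png

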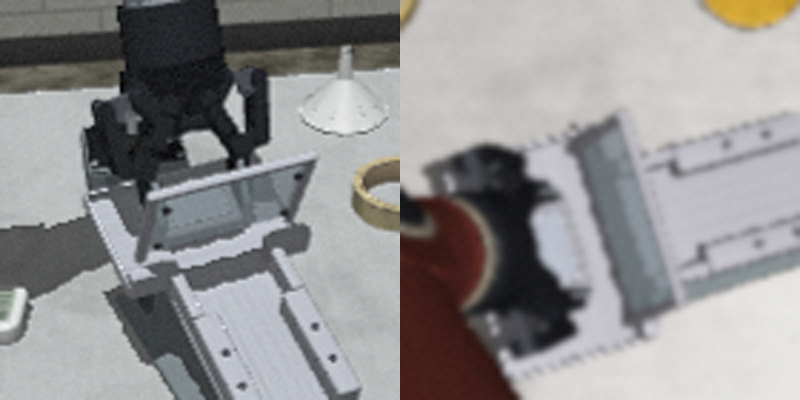

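Run:
```python
from h import *
import cv2
p0=arm.read_tool_pos()
arm.line_to(p0+[0,0,.002],.03)
arm.move_gripper(1.0);arm.pause(.3)
arm.line_to(p0+[0,0,.05],.15)
cv2.imwrite("pics/top9.png",snapshot("top"))
cv2.imwrite("pics/side9.png",snapshot("side"))
s=cv2.imread("pics/side9.png")[130:270,250:390];t=cv2.imread("pics/top9.png")[175:275,235:335]
cv2.imwrite("pics/st9.png",np.hstack([cv2.resize(s,(400,400),interpolation=2),cv2.resize(t,(400,400),interpolation=2)]))
print(arm.read_time())
```

```text
23.0917
```

View pics/st9.png

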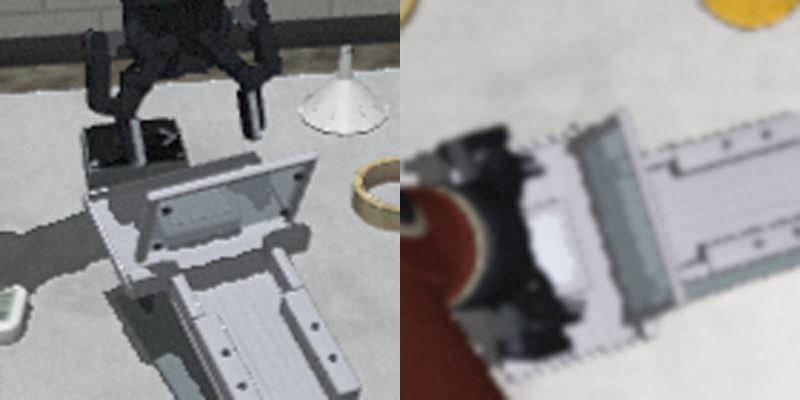

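Run:
```python
from h import *
import cv2
for p in[(275,224.5),(280.8,247)]: print(toslope("top",*p,.02).round(4))
t=cv2.imread("pics/top9.png")[205:265,255:305];cv2.imwrite("pics/t9.png",cv2.resize(t,None,fx=10,fy=10,interpolation=2))
```

```text
[ 0.032  -0.0301]
[0.0347 0.0328]
```

View pics/t9.png

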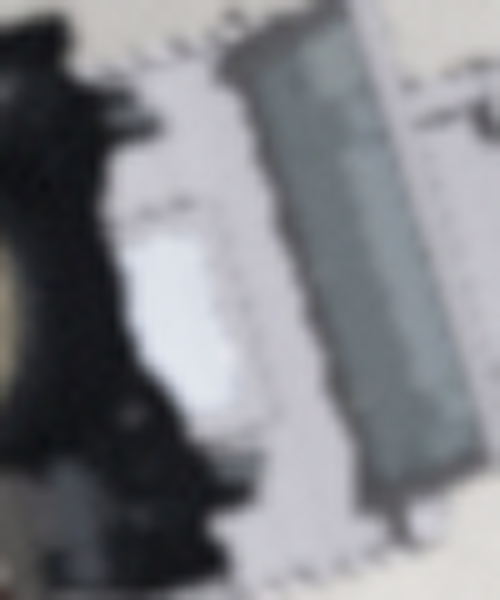

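Run:
```python
from h import *
import cv2
G=dict(s=.047,h=.0245,tilt=5,flip=-1,L=.047)
p,q=grasp(**G,up=.06);arm.line_to(p,.15,ori=q)
f0=arm.read_ft_force()
for up in(.02,.01,.004,0):
    p,q=grasp(**G,up=up);arm.line_to(p,.06)
    f=arm.read_ft_force()-f0;print(up,f.round(2))
    if np.linalg.norm(f)>8: raise SystemExit
arm.move_gripper(0.0,60)
print(arm.read_opening(),(arm.read_ft_force()-f0).round(2))
u=dirw([1,0,0]);p0=arm.read_tool_pos()
arm.line_to(p0+[0,0,.02]+u*.01,.06);print((arm.read_ft_force()-f0).round(2))
arm.line_to(p0+[0,0,.09]+u*.02,.15);print((arm.read_ft_force()-f0).round(2),arm.read_opening())
cv2.imwrite("pics/top10.png",snapshot("top"))
cv2.imwrite("pics/side10.png",snapshot("side"))
s=cv2.imread("pics/side10.png")[100:240,250:390];t=cv2.imread("pics/top10.png")[175:275,225:325]
cv2.imwrite("pics/st10.png",np.hstack([cv2.resize(s,(400,400),interpolation=2),cv2.resize(t,(400,400),interpolation=2)]))
print(arm.read_time())
```

```text
0.02 [1.36 0.08 0.11]
0.01 [ 1.51 -0.87 -0.33]
0.004 [-0.25 -0.91  0.57]
0 [ 0.68 -0.1   0.02]
0.7318910653380801 [-0.41 -0.63  4.51]
[ 1.34 -1.08 -0.71]
[ 1.75 -0.18 -0.64] 0.7346905355503567
26.725
```

View pics/st10.png

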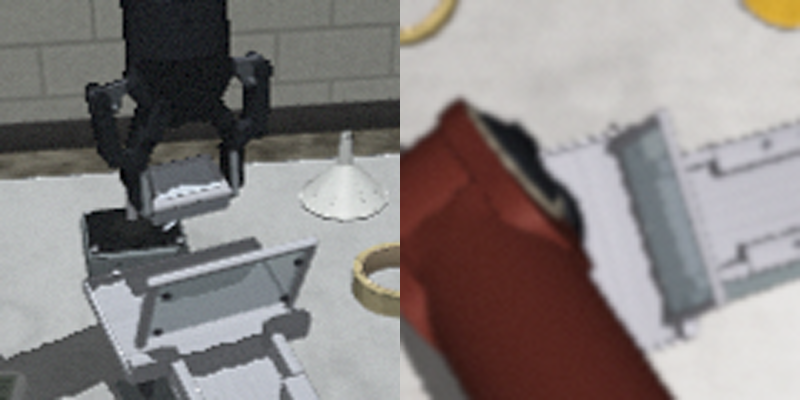

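Run:
```python
from h import *
import cv2
K=dict(yaw=0,h=.0245,rel=20,L=.047)
p0=arm.read_tool_pos();arm.line_to(p0+[0,0,.06],.2)
p,q=place((.476,-.322),up=.2,**K);arm.movep(p,q)
p,q=place((.476,-.322),up=.05,**K);arm.line_to(p,.15)
print(arm.read_opening(),arm.read_ft_force().round(2))
cv2.imwrite("pics/top11.png",snapshot("top"))
cv2.imwrite("pics/side11.png",snapshot("side"))
s=cv2.imread("pics/side11.png")[320:460,240:400];t=cv2.imread("pics/top11.png")[205:305,370:470]
cv2.imwrite("pics/st11.png",np.hstack([cv2.resize(s,(457,400),interpolation=2),cv2.resize(t,(340,400),interpolation=2)]))
print(arm.read_time())
```

```text
0.730891829901351 [-0.52 -0.34 -1.27]
30.0333
```

View pics/st11.png

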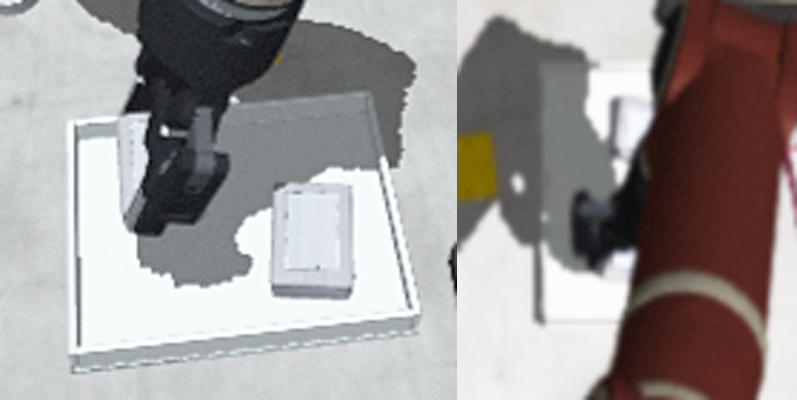

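Run:
```python
from h import *
K=dict(yaw=0,h=.0245,rel=20,L=.047)
for y in(-.29,-.354):
  for x in(.453,.499): print(x,y,((proj("side",[x,y,.074])[0]-[240,320])*[457/160,400/140]).round(0))
f0=arm.read_ft_force()
for up in(.03,.015,.008,.005,.003,.002,.001,0,-.001,-.002):
    p,q=place((.476,-.322),up=up,**K);arm.line_to(p,.04 if up>.01 else .02)
    f=(arm.read_ft_force()-f0);print(up,f.round(2))
    if f[2]>4:break
print(arm.read_time())
```

```text
0.453 -0.29 [105. 115.]
0.499 -0.29 [185. 108.]
0.453 -0.354 [107. 215.]
0.499 -0.354 [193. 206.]
0.03 [0.84 0.27 0.58]
0.015 [0.54 0.5  0.63]
0.008 [0.4  1.1  0.36]
0.005 [0.5  0.64 0.64]
0.003 [0.48 0.5  0.76]
0.002 [1.39 0.52 0.88]
0.001 [ 0.15 -0.65  1.68]
0 [0.05 0.29 4.41]
33.0083
```

Run:
```python
from h import *
import cv2
arm.move_gripper(0.92);arm.pause(.2)
p=arm.read_tool_pos();M=Ro.from_quat(arm.read_eef_rot()).as_matrix()
arm.line_to(p-M[:,0]*.06,.12);p=arm.read_tool_pos()
arm.line_to(p+[0,0,.15],.2);arm.pause(.1)
cv2.imwrite("pics/side12.png",snapshot("side"));cv2.imwrite("pics/top12.png",snapshot("top"))
s=cv2.imread("pics/side12.png")[320:460,240:400];t=cv2.imread("pics/top12.png")[205:305,370:470]
cv2.imwrite("pics/st12.png",np.hstack([cv2.resize(s,(457,400),interpolation=2),cv2.resize(t,(340,400),interpolation=2)]))
print(arm.read_time())
```

```text
35.2667
```

View pics/st12.png

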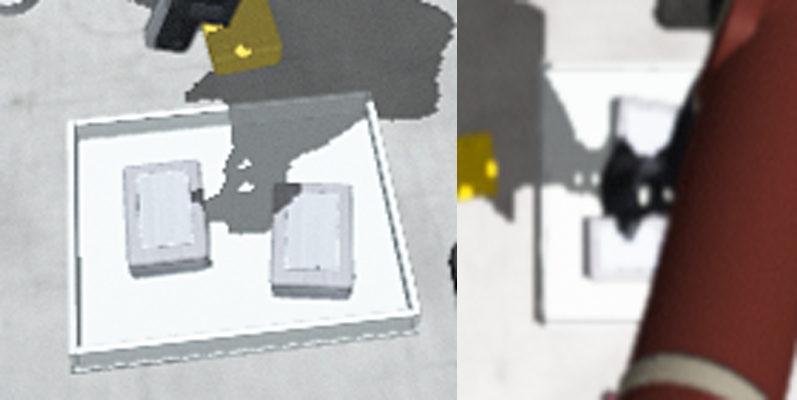

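```bash
cat >> h.py <<'E'
B=np.array([.5194,.3167]);BY=.05
def jog(off,z=.103,flip=-1,side=0):
    c,s=np.cos(BY),np.sin(BY)
    return np.array([B[0]+c*off-s*side,B[1]+s*off+c*side,z+.073]),quat([0,0,-1],flip*np.array([-s,c,0]))
E
python3 - <<'E'
from h import *
import cv2
print("stick proj",{n:proj(n,[*B,.12])[0].round(1) for n in C})
t=cv2.imread("pics/top0.png")[225:285,165:225];s=cv2.imread("pics/side0.png")[145:205,265:325]
cv2.imwrite("pics/box.png",np.hstack([cv2.resize(s,(390,390),interpolation=2),cv2.resize(t,(390,390),interpolation=2)]))
for fl in(1,-1):
  for o in(-.08,.0):
    p,q=jog(o,flip=fl);r=arm.ik(p,q);print(fl,o,p.round(3),None if r is None else np.round(r,2))
E
```

```text
stick proj {'side': array([295.5, 154.7]), 'top': array([188.3, 251.7])}
1 -0.08 [0.439 0.313 0.176] [-0.01  0.9  -1.15  1.87  0.96  1.06  0.06]
1 0.0 [0.519 0.317 0.176] [ 0.01  0.98 -1.15  1.67  0.97  1.17  0.22]
-1 -0.08 [0.439 0.313 0.176] [-0.57  0.61 -0.13  1.88  0.12  0.65 -2.3 ]
-1 0.0 [0.519 0.317 0.176] [-0.5   0.7  -0.14  1.69  0.13  0.77 -2.22]
```

View pics/box.png

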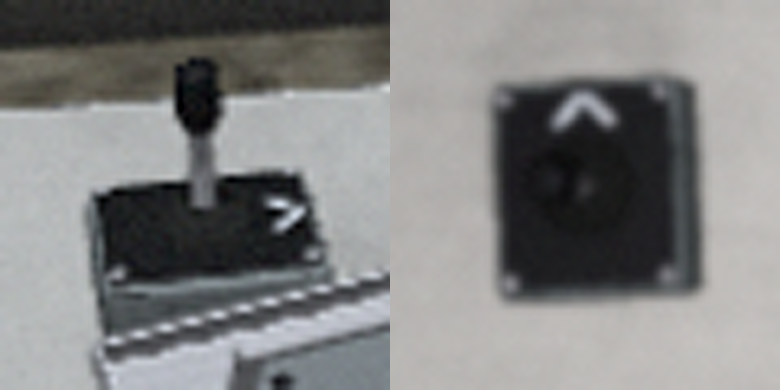

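Run:
```python
from h import *
import cv2
p=arm.read_tool_pos();arm.line_to([p[0],p[1],.33],.2)
arm.move_gripper(0.0,30)
p,q=jog(-.07,z=.23);arm.movep(p,q)
p,q=jog(-.07);arm.line_to(p,.15)
print(arm.read_time())
F=lambda:np.mean([arm.read_ft_force() for _ in range(5)],0)
f0=F()
for o in(-.03,-.02,-.012):
    p,q=jog(o);arm.line_to(p,.05);print(o,(F()-f0).round(2))
cv2.imwrite("pics/side13.png",snapshot("side"));cv2.imwrite("pics/top13.png",snapshot("top"))
s=cv2.imread("pics/side13.png")[125:225,250:350];t=cv2.imread("pics/top13.png")[210:290,160:240]
cv2.imwrite("pics/st13.png",np.hstack([cv2.resize(s,(400,400),interpolation=2),cv2.resize(t,(400,400),interpolation=2)]))
print(arm.read_time())
```

```text
39.6667
-0.03 [ 0.84 -0.34  1.46]
-0.02 [ 0.44 -0.35  0.58]
-0.012 [-0.14  0.23  2.15]
41.375
```

View pics/st13.png

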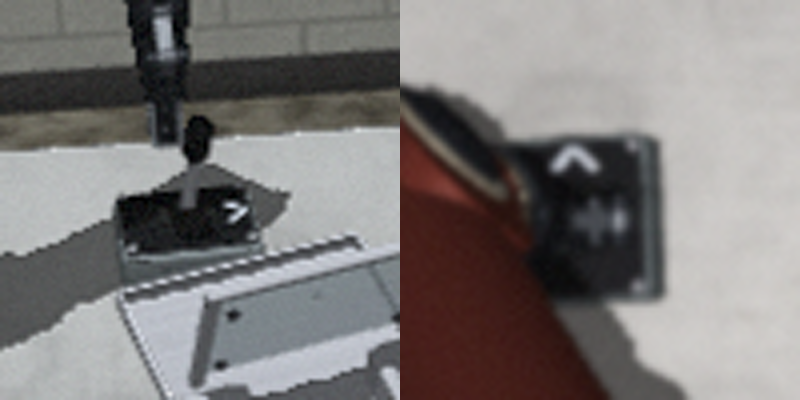

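Run:
```python
from h import *
import cv2
for th in(0,.1,.2,.3,.4,.5):
    print(th,proj("side",[B[0]+.07*np.sin(th),B[1]+.0035*np.sin(th)/.07,.05+.07*np.cos(th)])[0].round(1))
p,q=jog(.002);arm.line_to(p,.05)
cv2.imwrite("pics/side14.png",snapshot("side"))
s=cv2.imread("pics/side14.png")[140:200,265:335]
cv2.imwrite("pics/s14.png",cv2.resize(s,None,fx=8,fy=8,interpolation=2))
print(arm.read_time(),(arm.read_tool_pos()-p).round(4))
```

```text
0 [295.5 154.7]
0.1 [298.  153.7]
0.2 [300.6 153. ]
0.3 [303.1 152.6]
0.4 [305.5 152.4]
0.5 [307.7 152.4]
41.8583 [-0.0002 -0.     -0.0002]
```

View pics/s14.png

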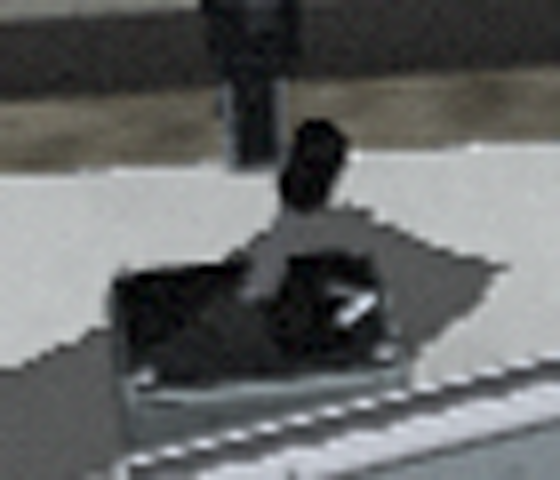

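Run:
```python
from h import *
import cv2
arm.pause(1.4)
cv2.imwrite("pics/side15.png",snapshot("side"))
p,q=jog(-.03);arm.line_to(p,.05)
p,q=jog(-.07);arm.line_to(p,.15)
p,q=jog(-.07,z=.25);arm.line_to(p,.15);arm.pause(.5)
cv2.imwrite("pics/side16.png",snapshot("side"));cv2.imwrite("pics/top16.png",snapshot("top"))
a=cv2.imread("pics/side15.png")[140:200,265:335];b=cv2.imread("pics/side16.png")[140:200,265:335]
cv2.imwrite("pics/s16.png",np.hstack([cv2.resize(x,(400,343),interpolation=2) for x in(a,b)]))
print(arm.read_time(),arm.read_dq().round(3))
```

```text
46.25 [-0.    -0.001 -0.002  0.     0.001  0.001 -0.002]
```

View pics/s16.png

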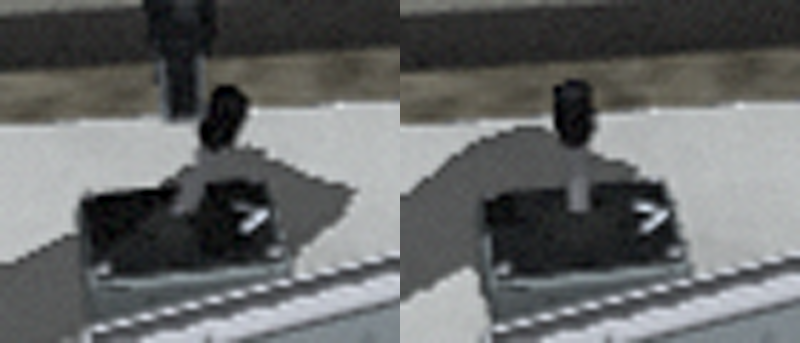

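View pics/side16.png

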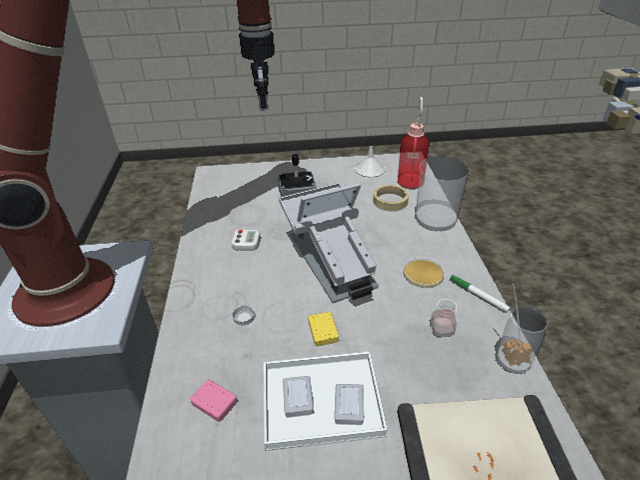

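View pics/top16.png

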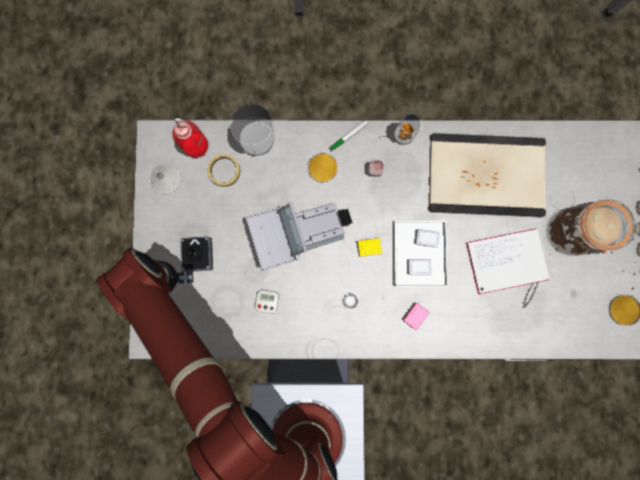

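The stick was tilted by about 0.4 rad and is now upright again. Both tins lie flat in the tray, at top-view pixels (419,268) and (427,238). The other things are where they started and the gripper is clear, so I'm handing in.

Run:
```python
from station import arm,ticket
ticket.finish_job();print(arm.read_time())
```

```text
the job is handed in; nothing more can be done
the job is handed in; nothing more can be done
```

The job is handed in at about 46 s of the 72 s allowed; no verdict was reported. I pushed the tin up the throat with the shut fingers, lifted it out of the pan and set it flat in the empty half of the tray. I then held the jog stick over for about 1.4 s and let it spring back.

**What went wrong:** On the first lift the tin caught under the guard's edge, with about 20 N at the wrist (limit 120 N), and slipped in the grip. I lowered it, slid it about 25 mm uphill, set it down, gripped it again and lifted it clear.

**Last checks:**
- **Tins:** the last pictures show both tins flat, lids up, in the tray. The moved tin was touching the tray floor (about 4 N) before I let go.
- **Stick:** it measured about 0.4 rad towards the arrow at the start and end of the hold, and upright afterwards. This was read from pictures, because there was no joint reading. I did not check the feeder wheel.
- **Bystanders:** none shows a visible shift against the first pictures, and the gripper stood clear and still.
- **Disagreement:** my first chute fit was off by up to about 10 mm along the slope between the two views and the stated dimensions. The adjusted pose was good enough for the push and the grasp.

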